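# Clip two key clips onto the eyes of a key stand

### The job

Put the two keys away: clip the red key clip onto the red eye of the leaning key stand and the blue key clip onto the blue eye, each by pressing its sprung gate onto the eye's bar until the bar is inside the loop and the gate has snapped shut behind it. Either may go first. Leave both hanging from their eyes and do not shift the other things on the desk.

Things in the scene. Friction and masses are not known exactly. Their poses are not given: they have to be found in the camera images.
- key_stand: Fixed pale wooden stand, 210 mm wide, 265 tall: 12 mm foot, upright back, and a board leaning 27 degrees forward, its top nearest the robot. Carries the two eyes 55 mm left and right of its middle; sides vary. Origin on the desk under the foot; x from its front (robot side) to its back, z up. Foot reaches 90 mm, the board's top edge 46 mm in front of the origin.
- eye_red: Red backing plate, 60 mm wide, on the leaning board of the stand, folded over the board's top edge as a cap of the same colour, with a rigid steel bow eye. Fixed; same axes as the stand (x to the back, z up), origin on the desk 50 mm behind and 165 mm below the middle of the eye's bar.
- eye_red_bar (a point): Middle of the red eye's straight bar, a 6 mm steel rod parallel to the board's face: it leans 27 degrees from vertical, top towards the robot (direction (-0.454, 0, 0.891) in the stand's axes). Two legs, 48 mm clear apart along the bar, carry it 48 mm off the board's face.
- clip_red: Loose key clip, about 70 g, lying flat at the start. Origin at the underside of the middle of its red grip (44 along x, 24 along y, 16 mm thick along z); x points from grip to gate, z up out of the flat side. Brass key behind the grip to x = -59 mm. In front a flat loop of 9 mm aluminium rod at z = 8 mm: outside x 22 to 77, y -39 to 28 mm; clear inside x 32 to 69 mm.
- clip_red_loop (a point): Middle of the red clip's loop, 51 mm in front of its origin, at z = 8 mm. A bar pressed on the gate from outside along the clip's -x, at y from -5 to +4 mm (best 0), swings the gate in and passes its free end at x = 46 mm (40 at the worst y), whereupon the gate snaps shut behind it; the bar stops at x = 35 mm on the loop's inside.
- clip_red_gate (a joint): Dark steel sprung gate, the far side (x = 72.5 mm) of the red clip's loop, 7 mm thick, hinged at y = -29, free end at y = +7, facing the fixed nose at y = +9 mm. 0 = shut, positive = swung inward (rad), to 1.25; cannot swing outward. About 1 N starts it, about 3 N opens it fully; its spring shuts it.
- eye_blue: Blue backing plate, 60 mm wide, on the leaning board of the stand, folded over the board's top edge as a cap of the same colour, with a rigid steel bow eye. Fixed; same axes as the stand (x to the back, z up), origin on the desk 50 mm behind and 165 mm below the middle of the eye's bar.
- eye_blue_bar (a point): Middle of the blue eye's straight bar, a 6 mm steel rod parallel to the board's face: it leans 27 degrees from vertical, top towards the robot (direction (-0.454, 0, 0.891) in the stand's axes). Two legs, 48 mm clear apart along the bar, carry it 48 mm off the board's face.
- clip_blue: Loose key clip, about 70 g, lying flat at the start. Origin at the underside of the middle of its blue grip (44 along x, 24 along y, 16 mm thick along z); x points from grip to gate, z up out of the flat side. Brass key behind the grip to x = -59 mm. In front a flat loop of 9 mm aluminium rod at z = 8 mm: outside x 22 to 77, y -39 to 28 mm; clear inside x 32 to 69 mm.
- clip_blue_loop (a point): Middle of the blue clip's loop, 51 mm in front of its origin, at z = 8 mm. A bar pressed on the gate from outside along the clip's -x, at y from -5 to +4 mm (best 0), swings the gate in and passes its free end at x = 46 mm (40 at the worst y), whereupon the gate snaps shut behind it; the bar stops at x = 35 mm on the loop's inside.
- clip_blue_gate (a joint): Dark steel sprung gate, the far side (x = 72.5 mm) of the blue clip's loop, 7 mm thick, hinged at y = -29, free end at y = +7, facing the fixed nose at y = +9 mm. 0 = shut, positive = swung inward (rad), to 1.25; cannot swing outward. About 1 N starts it, about 3 N opens it fully; its spring shuts it.
- desk_calculator: Bystander: dark pocket calculator, 122 x 78 x 15 mm, lying flat. Origin under its middle.
- desk_mug_tea: Bystander: beige mug, 94 mm tall, 90 mm across, handle out to 129 mm. Origin under its middle.
- desk_stapler: Bystander: blue and black stapler, 151 mm long, 52 mm tall. Origin under its middle.
- desk_glue_stick: Bystander: glue stick standing on end, 25 mm across, 96 mm tall. Origin under its middle.
- desk_tape_measure: Bystander: yellow tape measure, 34 x 79 x 60 mm. Origin under its middle.
- desk_phone: Bystander: black phone lying flat, 140 x 70 x 9 mm. Origin under its middle.
- desk_index_cards: Bystander: banded stack of white index cards, 78 x 126 x 20 mm. Origin under its middle.
- green_eraser: Bystander: small green and white eraser, 21 x 48 x 12 mm. Origin under its middle.

How it is judged:
By the outcome, as a careful person would: the job done as asked, in the order asked, and still so for the second after the job is handed in, with the robot touching nothing.
It also fails if it takes over 72 s, if anything falls off the work surface, if the arm or the gripper's body presses on something with over 40 N, if the wrist force passes 120 N, or if a joint passes its speed limit or range.

### The arm

A 6-joint arm with a two-finger parallel gripper is mounted at the origin on a cart in front of the work surface, level with it; the furniture and walls round the work are solid. World frame = base frame: x ahead of the robot, y to its left, z up, the work surface at z = 0. Lengths are in m, angles in rad, forces in N, time in s.
With the tool pointing down it reaches from about 0.35 to 0.775 m from the base axis. Payload 7.3 kg.
Tool frame: the origin (TCP) lies on the centre line of the jaws, within the pads' length; the fingertips stand 25 mm ahead of it and the grasp point (between the pads) lies 6 mm ahead of it; z points along the fingers, y is the line along which they close (so a half turn about z gives the same grasp; the last joint's range is limited). The gripper opens to 92 mm and grips with 3 to 60 N. Pads are 19 mm wide; open, the fingers measure 130 mm over their backs; the gripper's body (75 mm by 190 mm) begins 47 mm behind the grasp point.
Start: joints at [1.188, 0.342, 1.524, -0, 1.275, -0.146], TCP at [0.123, 0.51, 0.252] pointing down, gripper open.
Joint ranges: [-2.53, 2.53], [-0.77, 2.02], [0.04, 2.7], [-1, 4.14], [0.28, 2.66], [-3.11, 3.11]. Speed limits (rad/s): [2.57, 2.57, 3.14, 3.14, 3.14, 3.14].

### API

Orientations are given as [roll, pitch, yaw] about the fixed x, y, z axes, in that order (R = Rz(yaw) Ry(pitch) Rx(roll)).
In Python, from cell import status, read_camera, camera_info, ticket, models gives the robot as it stands.
- The arm moves only by the tool send_rows, never from a script. Its argument "plan" is a list of rows, each an object with "offset": the shift along the tool's x, y, z in mm, a list of three; "yaw": the turn about the tool's z in rad. In form: [{"offset": [dx, dy, dz], "yaw": yaw}, ...]. A call has 1 to 20 rows; each row shifts and turns the commanded pose from where the row before left it, along the tool's axes as they then stand; what a row does not reach is not made up. A row lasts 1/10 s, in which the tool goes at most 50 mm and 8.59 degrees, less where a joint would pass 70% of its speed; a pose out of reach is approached as far as the arm can. A call is refused whole if a number of a shift passes 50 or a number of a turn 0.15, either way. A call with a gripper value outside its range is refused whole. "hand" is the closure, from 0 (fully open) to 1 (shut), set as the call begins (left out, the last holds). The fingers move at their own pace and stop on an object; "squeeze" is the grip in N (left out, the last holds). Time passes only in rows, so rows that do not move let the fingers close. It gives the time, the measured TCP pose, the force, the opening and the grip force at its end, in the units of the state.
- status.observe(): the state, without advancing time (a new reading comes with each control period).
- read_camera(name): name is "scene" or "top" or "wrist"; returns the picture (480x640x3 uint8, red, green, blue); there is no depth.
- camera_info(name): a dict with "vfov" (degrees; the focal length in pixels is half the picture's height over the tangent of half this angle, whatever the lens; pixels are square), "cx", "cy" (the principal point, pixels), "distortion" ([k1, k2, p1, p2, k3] as OpenCV has them; the pictures are not rectified), "origin" and "attitude" of the camera in the world. Camera axes: x right, y down, z forward; pixel columns grow to the right and rows downward; lengths in m; the calibration is good to about 2 mm. A picture is of the moment at which its call begins: read the wrist's pose just before it. camera_info takes no time and is no camera call; for the wrist camera it gives the pose at the moment of the call.
- ticket.hand_in(): hands the job in; it is judged then, once.
Trained networks look in the newest picture that a camera, given by its name, has taken for a name from the list of things; names that differ only in an ending like _2 or _b are one class to them, and where a whole thing is asked for, a point or a joint stands for the part that bears it (a point fixed in the world has none). Each returns a list of dicts, best first, with "conf" (0 to 1); they miss things now and then, are a little off and sometimes report something else, mostly with a low value. They report only what shows in the picture. A call takes as long as a camera call.
- models.regions_of(camera, label): "mask" (480x640 bool, what is visible of it) and "extent" ([left, top, right, bottom] in pixels, round what is visible of it).
The state is a dict: "time": time; "qpos": joint angles; "qvel": joint speeds; "joint_efforts": joint torques, N m; "tool_pos": TCP position; "tool_rot": TCP orientation; "contact_force": force on the tool from outside, world axes, zero at the start; "torque": the same for the moment, N m; "opening": finger opening in m; "grip_force": force on a finger pad.
Only numpy, scipy, OpenCV 4.12 (cv2) and the standard library are available. Lean on these libraries where they do the work, as an engineer would, in place of code of your own. Each camera call takes 0.05 s, during which the arm holds its last target. There are 200 camera calls.

## Working session

There is one attempt and no reset: what is moved stays moved. The work goes in short steps, Python scripts to look and compute and a tool call to move; the robot and the scene stay as the last step left them, time stands still between calls to the robot, and variables do not carry over. Pictures are saved under pics/ and viewed, at most 12 in all, crops included, and the job is handed in when it is done.

Besides the shell and the picture viewer there is one more tool, called after "Emit:" in YAML: its name, and indented under it one key for each argument. send_rows: Moves the arm, as the interface text tells. Its arguments: {"type":"object","properties":{"plan":{"type":"array"},"hand":{"type":"number"},"squeeze":{"type":"number"}},"required":["plan"]}

```bash
mkdir -p pics; ls; cat > h.py <<'E'
import numpy as np, cv2
from cell import status, read_camera, camera_info, ticket, models
from scipy.spatial.transform import Rotation as Ro
def cam(n):
    i=camera_info(n); f=240/np.tan(np.radians(i['vfov'])/2)
    K=np.array([[f,0,i['cx']],[0,f,i['cy']],[0,0,1]]); a=np.array(i['attitude'],float)
    R=a if a.shape==(3,3) else (Ro.from_euler('xyz',a).as_matrix() if a.size==3 else None)
    return K,np.array(i['distortion'],float),np.array(i['origin']),R
def ray(c,uv):
    K,d,o,R=c
    p=cv2.undistortPoints(np.array(uv,float).reshape(-1,1,2),K,d).reshape(-1,2)
    return np.c_[p,np.ones(len(p))]@R.T
def onz(c,uv,z):
    r=ray(c,uv); return c[2]+r*((z-c[2][2])/r[:,2])[:,None]
def proj(c,P):
    K,d,o,R=c
    return cv2.projectPoints((np.array(P,float).reshape(-1,3)-o)@R,np.zeros(3),np.zeros(3),K,d)[0].reshape(-1,2)
def snap(n,f):
    im=read_camera(n); cv2.imwrite('pics/'+f,im[:,:,::-1]); return im
E
python3 - <<'E'
from h import *
print(status.observe()['tool_rot'])
for n in('scene','top','wrist'): print(n,camera_info(n))
for n in('scene','top'):
    snap(n,n+'0.png')
    for l in('clip_red','clip_blue','eye_red','eye_blue','key_stand','desk_calculator','desk_mug_tea'):
        for r in models.regions_of(n,l)[:1]: print(n,l,round(r['conf'],2),r['extent'],r['mask'].sum())
E
```

```text
pics
[-3.14004916e+00 -2.09547051e-04  2.90482251e+00]
scene {'vfov': 45.53347698928842, 'cx': 314.7421600986202, 'cy': 244.93299421879098, 'distortion': array([-0.18378299,  0.        ,  0.        ,  0.        ,  0.        ]), 'origin': array([-0.28246267, -1.21925151,  0.90499339]), 'attitude': array([-2.06908858,  0.01147527, -0.59261191])}
top {'vfov': 57.74895348619896, 'cx': 321.30218055943817, 'cy': 239.4230170689813, 'distortion': array([0.01724727, 0.        , 0.        , 0.        , 0.        ]), 'origin': array([ 0.31219744, -0.02472822,  1.48643482]), 'attitude': array([-2.98234778,  0.00346744, -1.55340086])}
wrist {'vfov': 63.55812983213709, 'cx': 316.1233654185303, 'cy': 245.873529137905, 'distortion': array([-0.05647592,  0.        ,  0.        ,  0.        ,  0.        ]), 'origin': array([0.05854842, 0.52651735, 0.38460958]), 'attitude': array([2.89034478e+00, 7.74868202e-04, 1.33341306e+00])}
scene clip_red 0.93 [329.3, 328.5, 360.5, 359.3] 316
scene clip_blue 0.7 [227.6, 236.9, 262.9, 248.8] 138
scene eye_red 0.56 [303.8, 180.9, 325.0, 218.3] 532
scene eye_blue 0.78 [331.0, 190.6, 353.0, 227.9] 556
scene key_stand 0.92 [290.2, 182.5, 368.1, 282.5] 3813
scene desk_calculator 0.82 [249.0, 274.7, 299.8, 301.1] 789
scene desk_mug_tea 0.79 [258.9, 190.6, 282.1, 221.2] 628
top clip_red 0.72 [389.9, 264.3, 426.3, 291.1] 274
top clip_blue 0.48 [211.1, 250.3, 235.5, 290.7] 184
top eye_red 0.44 [272.0, 209.9, 294.2, 228.4] 166
top eye_blue 0.65 [308.0, 200.8, 325.0, 211.6] 122
top key_stand 0.63 [265.3, 188.3, 337.3, 252.2] 2683
top desk_calculator 0.87 [290.6, 268.2, 329.8, 295.6] 849
top desk_mug_tea 0.79 [166.6, 195.8, 203.4, 225.0] 748
```

```bash
python3 - <<'E'
import cv2
a=cv2.imread('pics/top0.png')[130:340,140:460]; b=cv2.imread('pics/scene0.png')[150:380,180:480]
cv2.imwrite('pics/t.png',cv2.resize(a,(800,525),interpolation=2)); cv2.imwrite('pics/s.png',cv2.resize(b,(780,598),interpolation=2))
E
```

```text
(no output)
```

View pics/t.png

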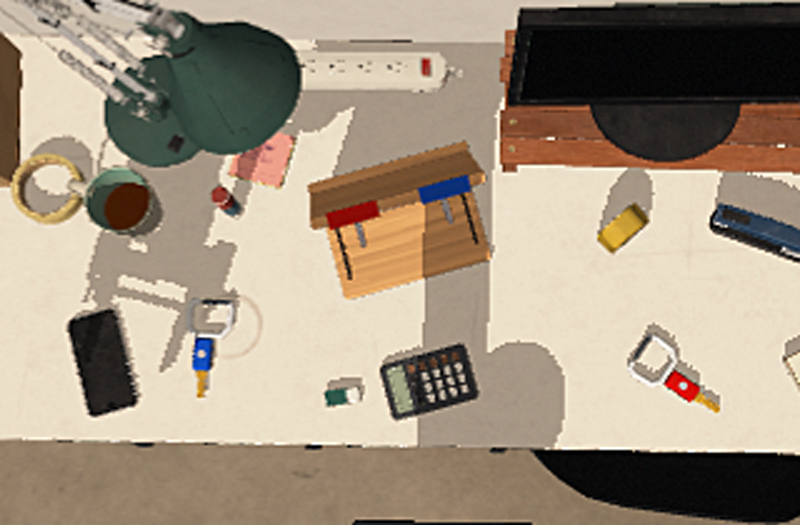

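View pics/s.png

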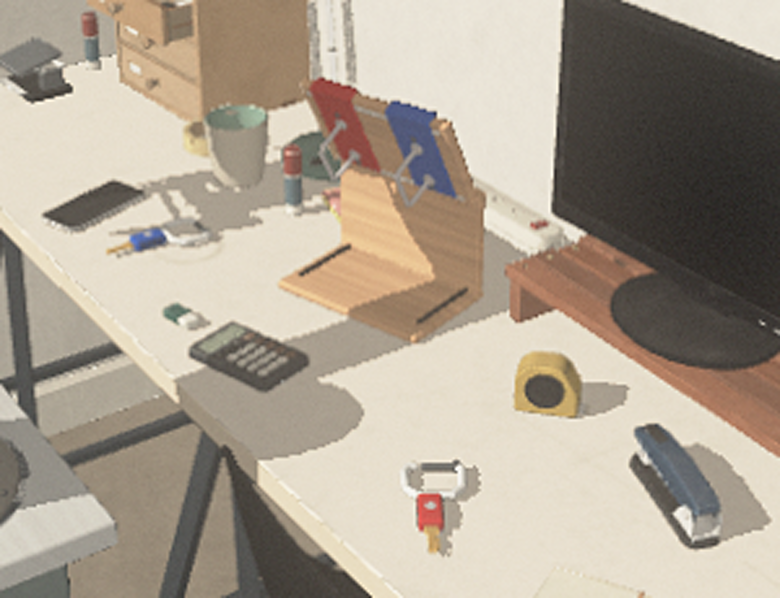

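Top view: the stand is turned about 14° with its front toward the robot. Red is its left eye and blue its right. The red clip is at around (680,385) in the crop, far right, and the blue clip is at (203,350), on the left. I'll get rough positions from colour.

```bash
cat >> h.py <<'E'
def colmask(im,which,box=None):
    h=cv2.cvtColor(im,cv2.COLOR_RGB2HSV).astype(int); H,S,V=h[...,0],h[...,1],h[...,2]
    m=((H<8)|(H>172))&(S>140)&(V>60) if which=='red' else (H>100)&(H<125)&(S>130)&(V>50)
    if box is not None:
        b=np.zeros_like(m); l,t,r,bo=[int(x) for x in box]; b[t-3:bo+4,l-3:r+4]=1; m&=b>0
    return m
E
python3 - <<'E'
from h import *
c=cam('top'); im=cv2.imread('pics/top0.png')[:,:,::-1].copy(); models_ok=1
for n,box in(('red',[380,255,432,300]),('blue',[205,245,240,300])):
    m=colmask(im,n,box); ys,xs=np.nonzero(m); g=onz(c,[[xs.mean(),ys.mean()]],.016)[0]
    P=onz(c,np.c_[xs,ys],.016)[:,:2]; w,v=np.linalg.eigh(np.cov(P.T)); d=v[:,1]
    print(n,len(xs),g.round(4),'axis',np.degrees(np.arctan2(d[1],d[0])).round(1))
for n,box in(('red',[265,205,300,230]),('blue',[300,195,335,220])):
    m=colmask(im,n,box); q=cv2.minAreaRect(np.argwhere(m)[:,::-1].astype(np.float32)); print(n,onz(c,[q[0]],.267)[0].round(4),onz(c,cv2.boxPoints(q),.267)[:,:2].round(3).tolist())
# foot front corners
print(onz(c,[[140+345/2.5,130+297/2.5],[140+490/2.5,130+260/2.5]],.012).round(4))
K,d,o,R=cam('wrist'); print(R[:,2])
E
```

```text
red 88 [ 0.402  -0.3239  0.016 ] axis 55.3
blue 75 [0.4334 0.3233 0.016 ] axis 176.1
red [0.5757 0.1004 0.267 ] [[0.576, 0.132], [0.595, 0.075], [0.575, 0.069], [0.557, 0.126]]
blue [ 0.6069 -0.0045  0.267 ] [[0.607, 0.026], [0.624, -0.03], [0.606, -0.035], [0.59, 0.021]]
[[ 0.5139  0.132   0.012 ]
 [ 0.5686 -0.0657  0.012 ]]
[ 0.24206254 -0.05769579 -0.96854371]
```

Emit:
send_rows:
  plan:
    - {"offset": [-43, -14, 6], "yaw": 0}
    - {"offset": [-43, -14, 6], "yaw": 0}
    - {"offset": [-43, -14, 6], "yaw": 0}
    - {"offset": [-43, -14, 6], "yaw": 0}
    - {"offset": [-43, -14, 6], "yaw": 0}
    - {"offset": [-43, -14, 6], "yaw": 0}
    - {"offset": [-43, -14, 6], "yaw": 0}
    - {"offset": [-43, -14, 6], "yaw": 0}
    - {"offset": [0, 0, 0], "yaw": -0.1}
    - {"offset": [0, 0, 0], "yaw": -0.07}
    - {"offset": [0, 0, 0], "yaw": 0}

```text
time: 1.9
tool_pos: [0.4316, 0.3204, 0.2035]
tool_rot: [-3.142, -0.0, 3.074]
contact_force: [0.7, -0.6, 1.0]
opening: 0.0919
grip_force: 0.0
```

```bash
cat >> h.py <<'E'
def off(target,yaw=None):
    s=status.observe(); psi=s['tool_rot'][2]; d=(np.array(target)-s['tool_pos'])*1000
    t=[d[0]*np.cos(psi)+d[1]*np.sin(psi), d[0]*np.sin(psi)-d[1]*np.cos(psi), -d[2]]
    dy=None if yaw is None else -((yaw-psi+np.pi)%(2*np.pi)-np.pi)
    print('tool',np.round(s['tool_pos'],4),round(psi,3),'q6',round(s['qpos'][5],2),'offset',np.round(t,1),'yaw',dy)
def clip(which,f):
    c=cam('wrist'); im=snap('wrist',f); r=models.regions_of('wrist','clip_'+which)
    m=colmask(im,which,r[0]['extent'] if r else None); print(r[0]['conf'] if r else 'none',r and r[0]['extent'],m.sum())
    n,l,st,ce=cv2.connectedComponentsWithStats(m.astype(np.uint8)); k=1+np.argmax(st[1:,4]); m=l==k
    cv2.imwrite('pics/m.png',m*255)
    P=onz(c,np.argwhere(m)[:,::-1],.016)[:,:2]
    q=cv2.minAreaRect((P*1000).astype(np.float32)); bp=cv2.boxPoints(q)
    print('grip rect',np.round(q[0],1),np.round(q[1],1)); e=bp[1]-bp[0]; e2=bp[2]-bp[1]; e=e if np.hypot(*e)>np.hypot(*e2) else e2
    print('axis deg',np.degrees(np.arctan2(e[1],e[0])))
E
python3 -c "
from h import *
clip('blue','b1.png'); off([.43,.323,.2],3.07)"
```

```text
0.73 [279.9, 156.3, 355.1, 309.0] 66
grip rect [411.3 324.7] [19.2  3. ]
axis deg 89.49591
tool [0.4312 0.3209 0.2038] 3.073 q6 -1.01 offset [1.4 2.  3.8] yaw 0.0029899271219671064[ WARN:0@1.125] global loadsave.cpp:1063 imwrite_ Unsupported depth image for selected encoder is fallbacked to CV_8U.
```

View pics/b1.png

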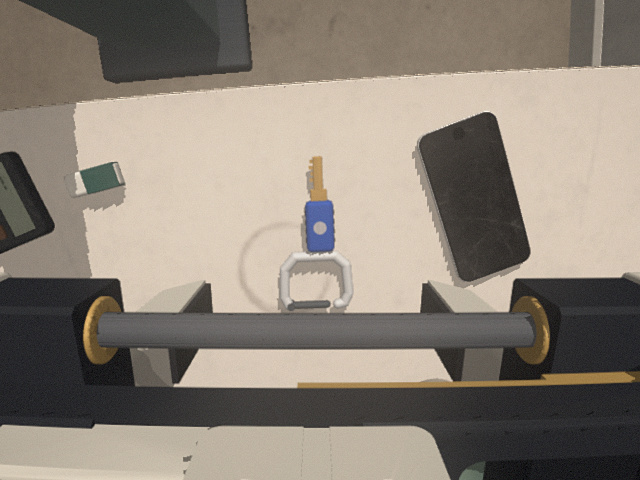

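Wrist view: the blue grip is at (319,226), the gate is at the bottom, and the phone is about 90 mm to the side. I'll loosen the blue threshold.

```bash
sed -i 's/(H>100)&(H<125)&(S>130)&(V>50)/(H>100)\&(H<135)\&(S>110)\&(V>50)/; s/m\*255)/m.astype(np.uint8)*255)/' h.py
python3 -c "
from h import *
clip('blue','b2.png'); off([.43,.323,.2],3.07)"
```

```text
0.78 [280.2, 154.1, 354.7, 308.4] 1000
grip rect [430.3 324.6] [21.4 42. ]
axis deg -2.4899359
tool [0.4311 0.3211 0.2038] 3.074 q6 -1.01 offset [1.2 1.9 3.8] yaw 0.0039687652062312395
```

Emit:
send_rows:
  plan:
    - {"offset": [6, 1.5, 30], "yaw": 0}
    - {"offset": [6, 1.6, 30], "yaw": 0}
    - {"offset": [0, 0, 40], "yaw": -0.024}
    - {"offset": [0, 0, 40], "yaw": 0}
    - {"offset": [0, 0, 26], "yaw": 0}
    - {"offset": [0, 0, 9], "yaw": 0}
    - {"offset": [0, 0, 0], "yaw": 0}
    - {"offset": [0, 0, 0], "yaw": 0}
  hand: 0.4

```text
time: 2.9
tool_pos: [0.4203, 0.3253, 0.0299]
tool_rot: [3.14, 0.002, 3.099]
contact_force: [-0.5, -0.9, -0.1]
opening: 0.0552
grip_force: 0.0
```

Emit:
send_rows:
  plan:
    - {"offset": [0, 0, 0], "yaw": 0}
    - {"offset": [0, 0, 0], "yaw": 0}
    - {"offset": [0, 0, 0], "yaw": 0}
    - {"offset": [0, 0, 0], "yaw": 0}
    - {"offset": [0, 0, 0], "yaw": 0}
  hand: 1
  squeeze: 30

```text
time: 3.4
tool_pos: [0.4196, 0.3247, 0.0291]
tool_rot: [3.141, 0.0, 3.099]
contact_force: [-0.5, -0.3, 2.2]
opening: 0.0233
grip_force: 30.0
```

Emit:
send_rows:
  plan:
    - {"offset": [0, 0, -25], "yaw": 0}
    - {"offset": [0, 0, -45], "yaw": 0}
    - {"offset": [0, 0, -45], "yaw": 0}
    - {"offset": [0, -20, -40], "yaw": 0}
    - {"offset": [-2, -37, -35], "yaw": 0}
    - {"offset": [-2, -37, -35], "yaw": 0}
    - {"offset": [-2, -37, -35], "yaw": 0}
    - {"offset": [-2, -37, -35], "yaw": 0}
    - {"offset": [-2, -37, -36], "yaw": 0}
    - {"offset": [-15, -35, 0], "yaw": 0}
    - {"offset": [-30, -35, 0], "yaw": 0}
    - {"offset": [-40, -30, 0], "yaw": 0}
    - {"offset": [-40, 0, 0], "yaw": 0}
    - {"offset": [-40, 0, 0], "yaw": 0}
    - {"offset": [0, 0, 0], "yaw": -0.12}
    - {"offset": [0, 0, 0], "yaw": -0.12}
    - {"offset": [0, 0, 0], "yaw": -0.06}
    - {"offset": [0, 0, 0], "yaw": 0}

```text
time: 5.2
tool_pos: [0.5811, 0.0165, 0.3554]
tool_rot: [3.141, -0.001, -2.884]
contact_force: [0.4, 0.2, -1.3]
opening: 0.0239
grip_force: 30.0
```

```bash
python3 -c "
from h import *
c=cam('wrist'); im=snap('wrist','st.png'); off([.59,.015,.36],3.42); print(c[2])
for n in('red','blue'):
    r=models.regions_of('wrist','eye_'+n); print([(a['conf'],np.round(a['extent'])) for a in r[:2]])
    m=colmask(im,n); k,l,st,ce=cv2.connectedComponentsWithStats(m.astype(np.uint8)); print(n,[st[i].tolist() for i in range(1,k) if st[i,4]>80])
"
```

```text
tool [0.5811 0.0165 0.3555] -2.886 q6 -1.93 offset [-8.2 -3.7 -4.5] yaw -0.022737627438257135
[5.17113357e-01 1.39289819e-04 4.88963490e-01]
[(0.87, array([395., 218., 493., 278.]))]
red [[396, 265, 96, 14, 1114]]
[(0.7, array([  0., 140.,  14., 174.])), (0.66, array([225., 222., 296., 286.]))]
blue [[227, 271, 118, 42, 2078], [289, 349, 55, 33, 1635]]
```

View pics/st.png

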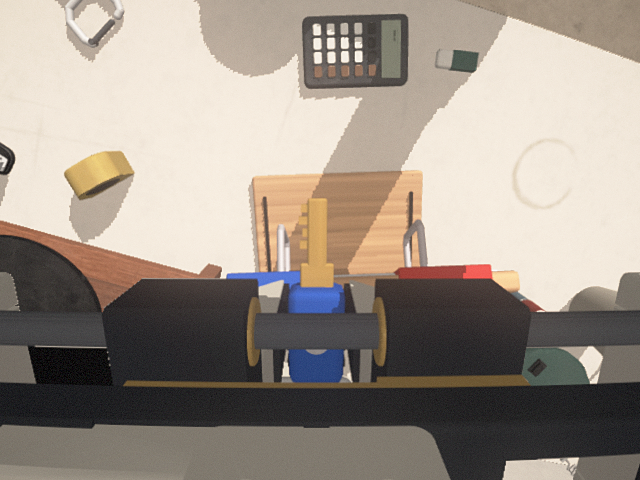

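The eyes show as grey bars near (281,225) and (413,222), with the foot front edge at row ~175 and the cap edges at row ~270. I'll enlarge that area for a fit.

```bash
python3 -c "
import cv2
a=cv2.imread('pics/st.png')[160:300,220:500]; cv2.imwrite('pics/stz.png',cv2.resize(a,(800,400),interpolation=2))"
```

```text
(no output)
```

View pics/stz.png

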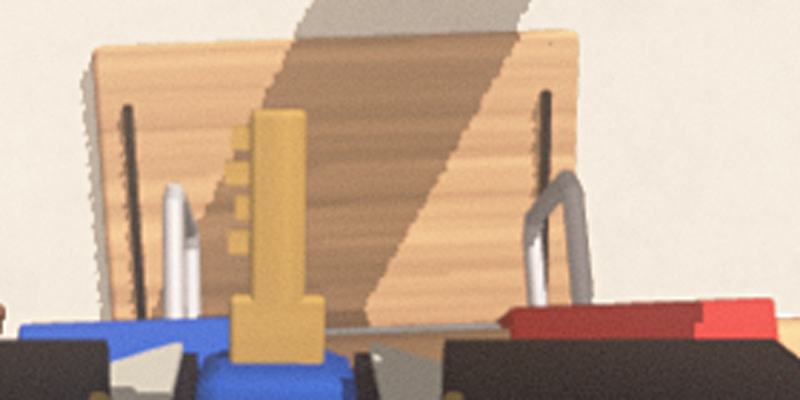

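```bash
cat > fit.py <<'E'
from h import *
from scipy.optimize import least_squares
c=cam('wrist'); top=[-.050-.454*.027-.003,.165+.891*.027]; lo=[-.050+.454*.027-.003,.165-.891*.027]
uv=np.array([[253.3,177.5],[422.3,171.2],[418.8,222],[407.3,242],[280.9,225.8],[287.2,244],[399.2,269.5],[491.3,265.7],[227,274.8]])
def pts(p):
    cx,cz=p[3:]
    L=[[-.09,-.105,.012],[-.09,.105,.012],[top[0],.055,top[1]],[lo[0],.055,lo[1]],[top[0],-.055,top[1]],[lo[0],-.055,lo[1]],[cx,.025,cz],[cx,.085,cz],[cx,-.085,cz]]
    return np.array(L)@Ro.from_euler('z',p[2]).as_matrix().T+[p[0],p[1],0]
res=lambda p:np.r_[(proj(c,pts(p))-uv).ravel(),(p[4]-.266)*1000]
r=least_squares(res,[.62,.05,.27,-.05,.266],loss='soft_l1')
print(r.x.round(4)); print((proj(c,pts(r.x))-uv).round(1).tolist())
for n,y in(('red',.055),('blue',-.055)): print(n,(Ro.from_euler('z',r.x[2]).apply([-.05,y,.165])+[r.x[0],r.x[1],0]).round(4))
E
python3 fit.py
```

```text
[ 0.6302  0.0604  0.2887 -0.0488  0.2565]
[[-1.7, 1.5], [1.1, 2.1], [1.0, -0.1], [-1.8, -3.9], [-0.0, 0.7], [-0.3, -2.0], [0.3, -0.2], [1.6, 0.3], [-1.1, 0.1]]
red [0.5666 0.0989 0.165 ]
blue [ 0.5979 -0.0066  0.165 ]
```

Emit:
send_rows:
  plan:
    - {"offset": [25, -8, 0], "yaw": 0}
    - {"offset": [35, -8, 0], "yaw": 0}
    - {"offset": [35, -8, 0], "yaw": -0.033}
    - {"offset": [29, -3, 20], "yaw": 0}
    - {"offset": [0, 0, 40], "yaw": 0}
    - {"offset": [0, 0, 40], "yaw": 0}
    - {"offset": [0, 0, 40], "yaw": 0}
    - {"offset": [0, 0, 23], "yaw": 0}
    - {"offset": [0, 0, 0], "yaw": 0}
    - {"offset": [0, 0, 0], "yaw": 0}

```text
time: 6.35
tool_pos: [0.469, -0.0421, 0.1937]
tool_rot: [-3.141, 0.001, -2.852]
contact_force: [-0.3, -0.2, -1.1]
opening: 0.0234
grip_force: 30.0
```

```bash
python3 -c "
from h import *
off([.4886,-.0391,.192],3.430)
for n in ('scene','top'):
    im=read_camera(n); c=cam(n); u,v=proj(c,[.58,0,.17])[0].astype(int)
    cv2.imwrite('pics/pre_%s.png'%n,cv2.resize(im[v-50:v+50,u-65:u+65,::-1],(780,600),interpolation=2))
"
```

```text
tool [ 0.469  -0.0421  0.1937] -2.852 q6 -2.11 offset [-19.7  -2.7   1.7] yaw 0.0012092870333848538
```

View pics/pre_scene.png

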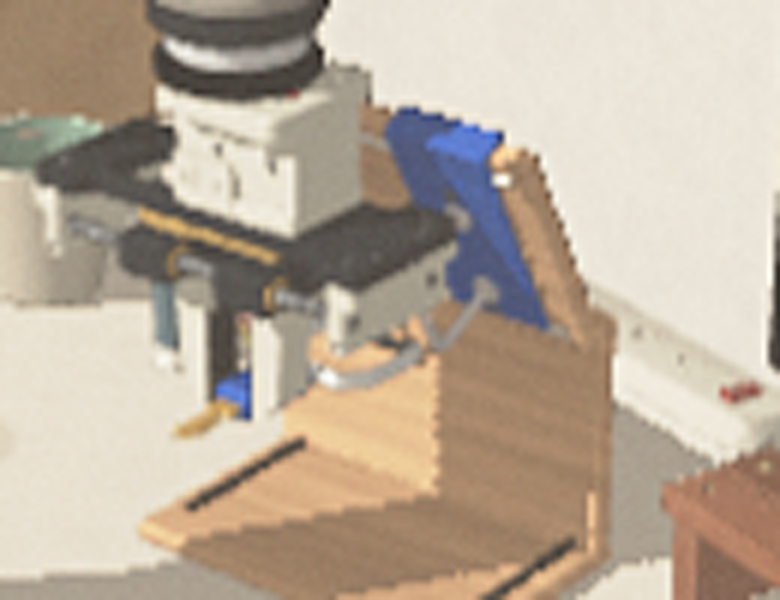

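The clip is held level with its loop pointed at the blue bar. Now the push.

Emit:
send_rows:
  plan:
    - {"offset": [-20, -2.7, 1.7], "yaw": 0}
    - {"offset": [-12, 0, 0], "yaw": 0}
    - {"offset": [-10, 0, 0], "yaw": 0}
    - {"offset": [-7, 0, 0], "yaw": 0}
    - {"offset": [-7, 0, 0], "yaw": 0}
    - {"offset": [-7, 0, 0], "yaw": 0}
    - {"offset": [-6, 0, 0], "yaw": 0}
    - {"offset": [-5, 0, 0], "yaw": 0}
    - {"offset": [0, 0, 0], "yaw": 0}

```text
time: 7.35
tool_pos: [0.5411, -0.0232, 0.1913]
tool_rot: [-3.142, 0.001, -2.851]
contact_force: [0.9, -0.2, -0.8]
opening: 0.0237
grip_force: 30.0
```

Emit:
send_rows:
  plan:
    - {"offset": [-3, 0, 0], "yaw": 0}
    - {"offset": [-3, 0, 0], "yaw": 0}
    - {"offset": [-2, 0, 0], "yaw": 0}
    - {"offset": [0, 0, 0], "yaw": 0}

```text
time: 7.75
tool_pos: [0.5465, -0.0214, 0.1905]
tool_rot: [3.141, -0.004, -2.851]
contact_force: [-5.3, -1.6, -1.5]
opening: 0.0237
grip_force: 30.0
```

Emit:
send_rows:
  plan:
    - {"offset": [-2, 0, 0], "yaw": 0}
    - {"offset": [-2, 0, 0], "yaw": 0}
    - {"offset": [0, 0, 0], "yaw": 0}

```text
time: 8.05
tool_pos: [0.5477, -0.0207, 0.1896]
tool_rot: [3.139, -0.011, -2.851]
contact_force: [-11.2, -5.0, -1.6]
opening: 0.0233
grip_force: 30.0
```

Emit:
send_rows:
  plan:
    - {"offset": [8, 0, 0], "yaw": 0}
    - {"offset": [8, 0, 0], "yaw": 0}
    - {"offset": [8, 0, 0], "yaw": 0}
    - {"offset": [0, 0, 0], "yaw": 0}

```text
time: 8.45
tool_pos: [0.528, -0.0271, 0.1916]
tool_rot: [-3.142, 0.0, -2.852]
contact_force: [0.1, 0.7, -1.2]
opening: 0.0233
grip_force: 30.0
```

Emit:
send_rows:
  plan:
    - {"offset": [4, 0, 0], "yaw": 0}
    - {"offset": [4, 0, 0], "yaw": 0}
    - {"offset": [2, 0, 0], "yaw": 0}
    - {"offset": [0, 0, 0], "yaw": 0}

```text
time: 8.85
tool_pos: [0.519, -0.0298, 0.1912]
tool_rot: [3.142, 0.0, -2.851]
contact_force: [0.4, 0.3, -0.8]
opening: 0.0238
grip_force: 30.0
```

```bash
cat >> h.py <<'E'
def crop(n,P,f,w=52,h=40):
    im=read_camera(n); u,v=proj(cam(n),P)[0].astype(int)
    cv2.imwrite('pics/'+f,cv2.resize(im[v-h:v+h,u-w:u+w,::-1],(780,600),interpolation=cv2.INTER_CUBIC))
E
python3 -c "
from h import *
crop('scene',[.58,0,.17],'c1.png')"
```

```text
(no output)
```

View pics/c1.png

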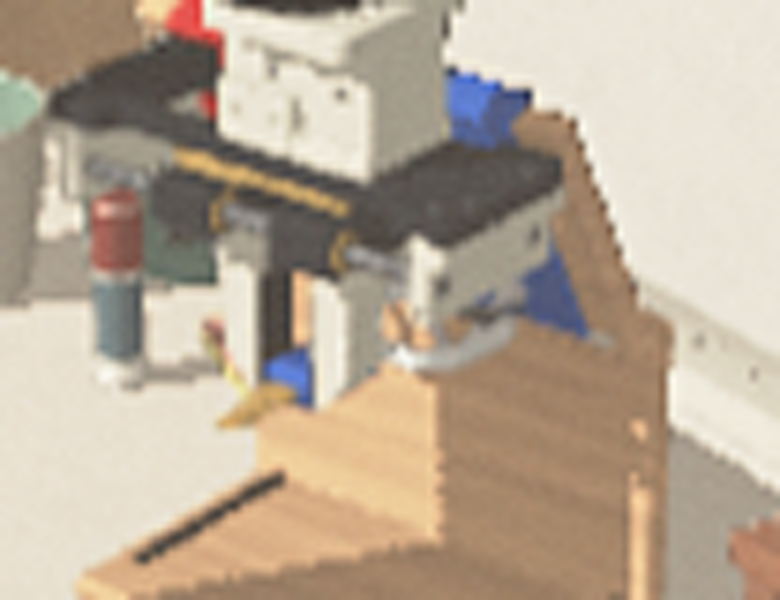

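Unclear: the loop overlaps the lower leg at (500,330). I'll feel a little further.

Emit:
send_rows:
  plan:
    - {"offset": [3, 0, 0], "yaw": 0}
    - {"offset": [3, 0, 0], "yaw": 0}
    - {"offset": [0, 0, 0], "yaw": 0}
    - {"offset": [0, 0, 0], "yaw": 0}

```text
time: 9.3
tool_pos: [0.5152, -0.0312, 0.192]
tool_rot: [-3.14, 0.005, -2.851]
contact_force: [5.5, 2.0, -0.4]
opening: 0.0234
grip_force: 30.0
```

The pull gave +5.5 N toward the stand, so the gate has shut behind the bar. Centring, releasing and backing off.

Emit:
send_rows:
  plan:
    - {"offset": [-7, 0, 0], "yaw": 0}
    - {"offset": [-6, 0, 0], "yaw": 0}
    - {"offset": [0, 0, 0], "yaw": 0}

```text
time: 9.6
tool_pos: [0.5264, -0.0276, 0.1909]
tool_rot: [3.141, -0.0, -2.851]
contact_force: [-0.2, -0.5, -1.1]
opening: 0.0239
grip_force: 30.0
```

Emit:
send_rows:
  plan:
    - {"offset": [0, 0, 0], "yaw": 0}
    - {"offset": [0, 0, 0], "yaw": 0}
    - {"offset": [0, 0, 0], "yaw": 0}
    - {"offset": [0, 0, 0], "yaw": 0}
    - {"offset": [5, 0, 0], "yaw": 0}
    - {"offset": [15, 0, 0], "yaw": 0}
    - {"offset": [30, 0, 0], "yaw": 0}
    - {"offset": [40, 0, 0], "yaw": 0}
    - {"offset": [25, -10, 0], "yaw": 0}
    - {"offset": [17, -40, 0], "yaw": 0}
    - {"offset": [17, -40, 0], "yaw": 0}
    - {"offset": [17, -40, 0], "yaw": 0}
    - {"offset": [17, -40, 0], "yaw": 0}
    - {"offset": [17, -40, 0], "yaw": 0}
    - {"offset": [10, -38, 0], "yaw": 0}
    - {"offset": [0, 0, 0], "yaw": -0.13}
    - {"offset": [0, 0, 0], "yaw": -0.13}
    - {"offset": [0, 0, 0], "yaw": -0.13}
    - {"offset": [0, 0, 0], "yaw": 0}
  hand: 0.5

```text
time: 11.5
tool_pos: [0.3952, -0.3255, 0.1911]
tool_rot: [3.141, 0.0, -2.461]
contact_force: [-0.8, -0.2, 0.2]
opening: 0.046
grip_force: 0.0
```

```bash
python3 -c "
from h import *
clip('red','r1.png'); off([.40,-.324,.03])
crop('scene',[.58,0,.14],'c2.png')
a=cv2.imread('pics/r1.png'); b=cv2.imread('pics/c2.png')
cv2.imwrite('pics/rc.png',np.hstack([cv2.resize(a,(400,300)),cv2.resize(b,(390,300))]))
"
```

```text
0.69 [282.4, 162.7, 364.1, 315.8] 1163
grip rect [ 399.2 -326.5] [42.7 22.4]
axis deg 56.011578
tool [ 0.3954 -0.3253  0.1912] -2.465 q6 -3.09 offset [ -4.4  -1.8 161.2] yaw None
```

View pics/rc.png

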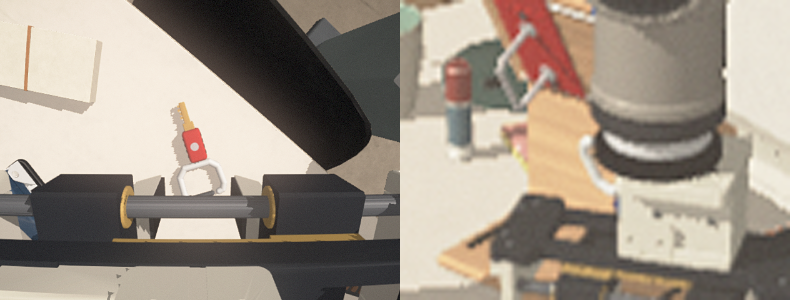

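The red clip's axis is at 56°, 17–19° past what the last joint allows. The pads should align it as they close; the opening will show.

Emit:
send_rows:
  plan:
    - {"offset": [5.4, -5.7, 20], "yaw": 0.02}
    - {"offset": [0, 0, 40], "yaw": 0}
    - {"offset": [0, 0, 40], "yaw": 0}
    - {"offset": [0, 0, 35], "yaw": 0}
    - {"offset": [0, 0, 20], "yaw": 0}
    - {"offset": [0, 0, 7], "yaw": 0}
    - {"offset": [0, 0, 0], "yaw": 0}
    - {"offset": [0, 0, 0], "yaw": 0}
  hand: 0.35

```text
time: 12.45
tool_pos: [0.3955, -0.3338, 0.0302]
tool_rot: [-3.14, 0.0, -2.482]
contact_force: [-0.6, -0.0, -0.6]
opening: 0.0596
grip_force: 0.0
```

Emit:
send_rows:
  plan:
    - {"offset": [0, 0, 0], "yaw": 0}
    - {"offset": [0, 0, 0], "yaw": 0}
    - {"offset": [0, 0, 0], "yaw": 0}
    - {"offset": [0, 0, 0], "yaw": 0}
    - {"offset": [0, 0, 0], "yaw": 0}
    - {"offset": [0, 0, 0], "yaw": 0}
  hand: 1
  squeeze: 30

```text
time: 13.05
tool_pos: [0.395, -0.3333, 0.0293]
tool_rot: [-3.142, 0.0, -2.481]
contact_force: [-0.4, 0.5, 2.2]
opening: 0.0243
grip_force: 28.9
```

The opening is 24 mm, so it aligned. Lift, carry to in front of the red eye, and measure how it sits in the hand.

Emit:
send_rows:
  plan:
    - {"offset": [0, 0, -25], "yaw": 0}
    - {"offset": [0, 0, -45], "yaw": 0}
    - {"offset": [0, 0, -47], "yaw": 0}
    - {"offset": [0, 0, -46], "yaw": 0}
    - {"offset": [-25, 26, 0], "yaw": 0}
    - {"offset": [-31, 32, 0], "yaw": 0}
    - {"offset": [-31, 32, 0], "yaw": 0}
    - {"offset": [-31, 32, 0], "yaw": 0}
    - {"offset": [-31, 32, 0], "yaw": 0}
    - {"offset": [-31, 32, 0], "yaw": 0}
    - {"offset": [-31, 32, 0], "yaw": 0}
    - {"offset": [-31, 32, 0], "yaw": 0}
    - {"offset": [-33, 35, 0], "yaw": 0}
    - {"offset": [0, 0, 0], "yaw": 0.13}
    - {"offset": [0, 0, 0], "yaw": 0.13}
    - {"offset": [0, 0, 0], "yaw": 0.112}
    - {"offset": [0, 0, 0], "yaw": 0}
    - {"offset": [0, 0, 0], "yaw": 0}

```text
time: 14.85
tool_pos: [0.4373, 0.0604, 0.1921]
tool_rot: [3.141, -0.0, -2.85]
contact_force: [0.1, 0.3, -2.1]
opening: 0.0239
grip_force: 28.9
```

```bash
python3 - <<'E'
from h import *
c=cam('wrist'); im=snap('wrist','h1.png'); s=status.observe(); off([.4381,.0607,.192],3.430)
ib=cv2.imread('pics/st.png')[:,:,::-1].copy()
cr=np.hstack([im[190:400,220:420],ib[190:400,220:420]]); cv2.imwrite('pics/h1c.png',cv2.resize(cr[:,:,::-1],(800,420),interpolation=2))
crop('scene',[.58,0,.13],'c3.png',42,32)
E
```

```text
tool [0.4373 0.0603 0.1921] -2.851 q6 -1.9 offset [-0.8  0.1  0.1] yaw 0.002213527575023022
```

View pics/h1c.png

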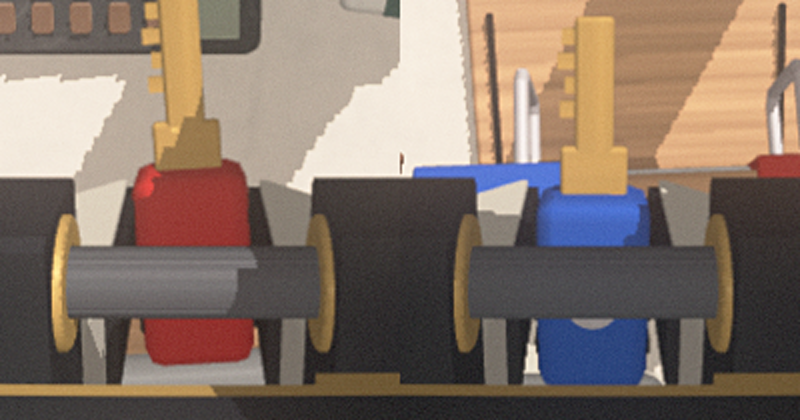

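View pics/c3.png

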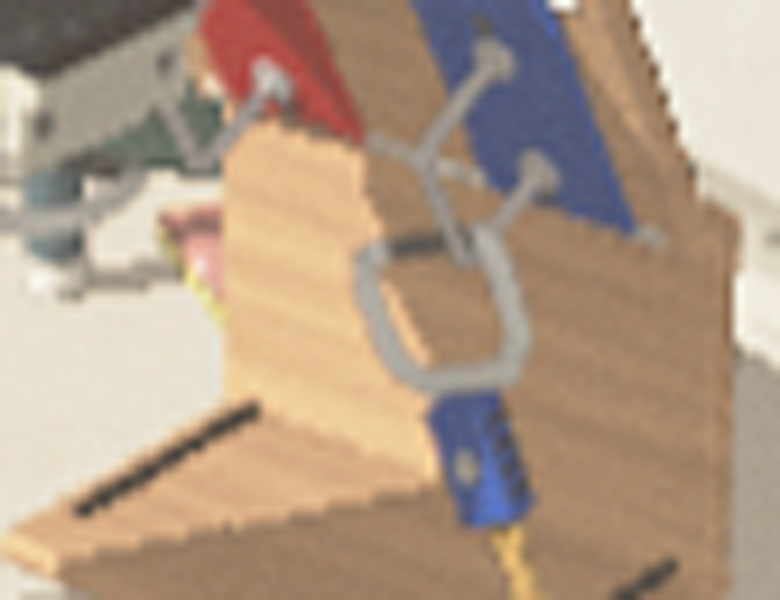

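The blue clip hangs from its eye with the gate shut. The red clip sits in the hand turned ~3° left and ~5 mm further back. I'll correct for that and push.

Emit:
send_rows:
  plan:
    - {"offset": [0, 0, 0], "yaw": 0.053}
    - {"offset": [-20, 1, 0], "yaw": 0}
    - {"offset": [-14, 0.7, 0], "yaw": 0}
    - {"offset": [-10, 0.5, 0], "yaw": 0}
    - {"offset": [-7, 0.4, 0], "yaw": 0}
    - {"offset": [-7, 0.4, 0], "yaw": 0}
    - {"offset": [-7, 0.4, 0], "yaw": 0}
    - {"offset": [-7, 0.4, 0], "yaw": 0}
    - {"offset": [-5, 0.3, 0], "yaw": 0}
    - {"offset": [-3, 0.1, 0], "yaw": 0}
    - {"offset": [-2, 0.1, 0], "yaw": 0}
    - {"offset": [0, 0, 0], "yaw": 0}

```text
time: 16.15
tool_pos: [0.5164, 0.0839, 0.1923]
tool_rot: [3.141, 0.0, -2.906]
contact_force: [0.8, -0.6, -0.6]
opening: 0.024
grip_force: 28.9
```

Emit:
send_rows:
  plan:
    - {"offset": [-2, 0.1, 0], "yaw": 0}
    - {"offset": [-2, 0.1, 0], "yaw": 0}
    - {"offset": [0, 0, 0], "yaw": 0}

```text
time: 16.45
tool_pos: [0.5196, 0.0849, 0.1919]
tool_rot: [3.141, -0.001, -2.906]
contact_force: [-3.1, -1.0, -0.5]
opening: 0.024
grip_force: 29.0
```

Emit:
send_rows:
  plan:
    - {"offset": [-2, 0.1, 0], "yaw": 0}
    - {"offset": [-2, 0.1, 0], "yaw": 0}
    - {"offset": [0, 0, 0], "yaw": 0}

```text
time: 16.75
tool_pos: [0.5209, 0.0855, 0.1909]
tool_rot: [3.141, -0.008, -2.906]
contact_force: [-10.0, -2.6, -0.9]
opening: 0.0235
grip_force: 29.3
```

Emit:
send_rows:
  plan:
    - {"offset": [8, -0.4, 0], "yaw": 0}
    - {"offset": [8, -0.4, 0], "yaw": 0}
    - {"offset": [8, -0.4, 0], "yaw": 0}
    - {"offset": [7, -0.3, 0], "yaw": 0}
    - {"offset": [5, -0.2, 0], "yaw": 0}
    - {"offset": [0, 0, 0], "yaw": 0}

```text
time: 17.35
tool_pos: [0.4895, 0.0759, 0.1928]
tool_rot: [-3.141, 0.002, -2.907]
contact_force: [0.5, 1.0, -1.0]
opening: 0.0236
grip_force: 29.3
```

Emit:
send_rows:
  plan:
    - {"offset": [3, -0.1, 0], "yaw": 0}
    - {"offset": [2, -0.1, 0], "yaw": 0}
    - {"offset": [0, 0, 0], "yaw": 0}
    - {"offset": [0, 0, 0], "yaw": 0}

```text
time: 17.75
tool_pos: [0.4883, 0.0753, 0.1936]
tool_rot: [-3.141, 0.01, -2.907]
contact_force: [12.1, 4.8, -2.4]
opening: 0.0243
grip_force: 29.4
```

Caught (12 N pull). Centre, release, back off.

Emit:
send_rows:
  plan:
    - {"offset": [-8, 0.4, 0], "yaw": 0}
    - {"offset": [-8, 0.4, 0], "yaw": 0}
    - {"offset": [0, 0, 0], "yaw": 0}

```text
time: 18.05
tool_pos: [0.5003, 0.0792, 0.1919]
tool_rot: [3.141, -0.001, -2.906]
contact_force: [-0.4, -0.5, -0.2]
opening: 0.0237
grip_force: 29.3
```

Emit:
send_rows:
  plan:
    - {"offset": [0, 0, 0], "yaw": 0}
    - {"offset": [0, 0, 0], "yaw": 0}
    - {"offset": [0, 0, 0], "yaw": 0}
    - {"offset": [0, 0, 0], "yaw": 0}
    - {"offset": [5, 0, 0], "yaw": 0}
    - {"offset": [15, 0, 0], "yaw": 0}
    - {"offset": [30, 0, 0], "yaw": 0}
    - {"offset": [40, 0, 0], "yaw": 0}
    - {"offset": [35, 20, -30], "yaw": 0}
    - {"offset": [0, 40, -20], "yaw": 0}
    - {"offset": [0, 40, 0], "yaw": 0}
    - {"offset": [0, 20, 0], "yaw": 0}
    - {"offset": [0, 0, 0], "yaw": 0}
    - {"offset": [0, 0, 0], "yaw": 0}
    - {"offset": [0, 0, 0], "yaw": 0}
  hand: 0.5

```text
time: 19.55
tool_pos: [0.3505, 0.1658, 0.2419]
tool_rot: [-3.141, -0.0, -2.907]
contact_force: [-0.7, 0.4, -0.2]
opening: 0.0456
grip_force: 0.0
```

```bash
python3 -c "
from h import *
crop('scene',[.57,.04,.12],'end.png',60,46)"
```

```text
(no output)
```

View pics/end.png

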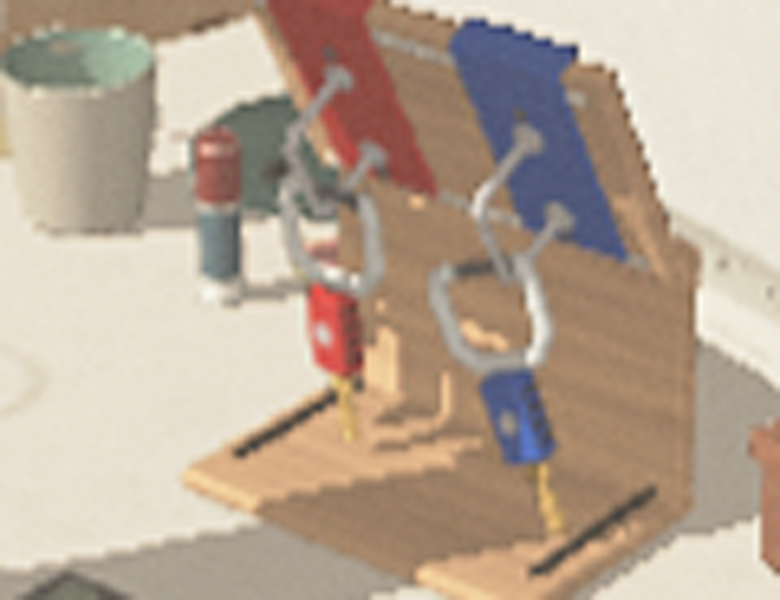

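Both clips hang from their eyes: the red loop is at (330,225) and the blue at (490,310). I'll let them settle and hand in.

Emit:
send_rows:
  plan:
    - {"offset": [0, 0, 0], "yaw": 0}
    - {"offset": [0, 0, 0], "yaw": 0}
    - {"offset": [0, 0, 0], "yaw": 0}
    - {"offset": [0, 0, 0], "yaw": 0}
    - {"offset": [0, 0, 0], "yaw": 0}
    - {"offset": [0, 0, 0], "yaw": 0}
    - {"offset": [0, 0, 0], "yaw": 0}
    - {"offset": [0, 0, 0], "yaw": 0}
    - {"offset": [0, 0, 0], "yaw": 0}
    - {"offset": [0, 0, 0], "yaw": 0}

```text
time: 20.6
tool_pos: [0.3505, 0.1666, 0.242]
tool_rot: [3.142, 0.0, -2.906]
contact_force: [0.4, -1.0, -0.4]
opening: 0.0458
grip_force: 0.0
```

```bash
python3 -c "
from h import *
print(ticket.hand_in())"
```

```text
the job is handed in; nothing more can be done
None
```

Both clips hang from the eyes of their own colour: each held against a pull-back, and the last picture shows both hanging with the arm clear; I handed the job in at 20.6 s (no verdict came back).

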